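# Turn the cartridge round and snap the clamp shut

### The job

The stepped cartridge sits the wrong way round in the pocket of the small clamp fixture. Lift it right out, turn it end for end so that its low ledge faces the clamp, and push it fully home in the pocket again; then flip the clamp's lever over its high point until it snaps shut and holds the cartridge, and let go. Leave the tumbler, the black tape roll and the abrasive block beside the fixture where they are.

Things in the scene. Friction and masses are not known exactly. Their poses are not given: they have to be found in the camera images.
- fixture: Small fixture screwed down (not the long board jig with red handle). Aluminium base 200 x 90 x 12 mm, a steel pocket on it, and a toggle clamp past one end of the pocket. Origin: on the table under the pocket's centre; x along the pocket to the clamp, z up. Base spans x -62..138 mm; clamp bracket x 68..125, y -30..30 up to z 16, y -15..15 up to z 73 mm.
- pocket (a point): Centre of the pocket's floor, 12 mm above the table; axes as the fixture. Opening 83 mm (x) by 29 mm (y), 16 mm deep, so the cartridge has 1.5 mm clearance on each side; walls 8 mm thick, their tops 28 mm above the table.
- cartridge: Loose grey plastic block, 80 x 26 mm, 0.08-0.16 kg, stepped: tall part (x -40..12 mm) 56 mm high, low ledge (x 12..40) 30 mm high; 4 brass strips on the low end. Origin: centre of underside; x lengthwise to the low end, z up. Lowest 4 mm narrowed 1.5 mm all round. Starts in the pocket with x away from the clamp; seated right, x is toward the clamp and the origin on point pocket.
- ledge (a point): Point on the cartridge: centre of the low ledge's top face, at (27, 0, 30) mm in the cartridge's frame. When correctly seated it is at (27, 0, 42) mm in the fixture's frame.
- tall_grip (a point): Point on the cartridge to grip it at: inside its tall part, at (-14, 0, 44) mm in its frame, 12 mm below its top. The tall part is 26 mm wide there (across the cartridge's y) and 52 mm long.
- lever (a joint): Clamp lever: 0 open (rises 74 deg above level, leaning from the pocket; starts there), 1.25 shut (3 deg above level, pointing along fixture +x). Turns about fixture +y at lever_hinge. Over-centre spring: resists from the start, most (0.9 N m, 10 N at the grip) near 0.5, none at the high point 1.05; past it the spring snaps it to 1.25 and holds with 0.5 N m. Let go before 1.05 it springs back to 0.
- clamp_foot (a point): Underside of the rubber foot (15 mm wide) on the clamp's hold-down arm, which the lever moves. Open, the arm stands up leaning back from the pocket, foot at about x 80, z 120 mm in the fixture's frame, spindle and arm tip up to z 125 mm. Shut, the foot is at (27, 0, 42) mm, on the ledge. It cannot come down on the cartridge's tall part.
- lever_hinge (a point): Axis of the lever, fixed to the fixture at (106, 0, 50) mm in the fixture's frame.
- lever_grip (a point): Point on the lever's round black grip, 90 mm from the hinge. Grip: 18 mm diameter along the lever, 55 to 115 mm from the hinge; pinch it from above across the fixture's y, or push it. At lever angle q: x = 106 + 90 cos(1.30 - q), z = 50 + 90 sin(1.30 - q) mm in the fixture's frame, y = 0.
- tumbler: Clear plastic tumbler, 44 mm across and 64 mm high, standing beside the fixture; origin at the centre of its underside. Bystander.
- tape_roll: Roll of black masking tape, 62 mm across and 19 mm high, lying flat beside the fixture; origin at the centre of its underside. Bystander.
- cleaning_block: Grey-blue abrasive block, 25 x 60 x 14 mm, lying beside the fixture; origin at the centre of its underside. Bystander.
There are look-alikes about, which are no part of the job. Of the things like the fixture, leave any that is blue; of the rest the larger one is meant.

How it is judged (in metres and radians):
On the way, in this order (a step that is already met when the one before it is completed fails the run):
1. the cartridge is lifted right out of the pocket (z of cartridge in the frame of fixture above 0.032 m), for 0.1 s.
2. the cartridge is fully home in the pocket, low ledge toward the clamp, with the clamp still open (x of ledge in the frame of fixture between 0.0235 and 0.0305 m and y of ledge in the frame of fixture between -0.0035 and 0.0035 m and z of ledge in the frame of fixture between 0.039 and 0.0445 m and angle between cartridge's own z axis and vertical below 0.06 rad and value of joint lever below 0.8 rad), for 0.2 s.
3. the lever has snapped shut (value of joint lever above 1.2 rad), for 0.2 s.
At the end, for the whole second after the job is handed in: The cartridge rests in the pocket with its low ledge toward the clamp (ledge point within 3.5 mm of its place along and across the pocket, no more than 2.5 mm above and 3 mm below its seated height, tilted less than 0.06 rad), and the lever is snapped shut (above 1.2 rad), released and still (x of ledge in the frame of fixture between 0.0235 and 0.0305 m and y of ledge in the frame of fixture between -0.0035 and 0.0035 m and z of ledge in the frame of fixture between 0.039 and 0.0445 m and angle between cartridge's own z axis and vertical below 0.06 rad and value of joint lever above 1.2 rad and linear speed of cartridge below 0.02 m/s); the robot touches nothing.
It fails at once if the tumbler beside the fixture is pushed away by more than 30 mm or knocked over (distance of tumbler from where it was at the start of the episode above 0.03 m or angle between tumbler's own z axis and vertical above 0.5 rad).
It fails at once if the tape roll beside the fixture is pushed away by more than 30 mm or knocked over (distance of tape_roll from where it was at the start of the episode above 0.03 m or angle between tape_roll's own z axis and vertical above 0.5 rad).
It fails at once if the block beside the fixture is pushed away by more than 30 mm or knocked over (distance of cleaning_block from where it was at the start of the episode above 0.03 m or angle between cleaning_block's own z axis and vertical above 0.5 rad).
It also fails if it takes over 51 s, if anything falls off the work surface, if the arm or the gripper's body presses on something with over 40 N, if the wrist force passes 120 N, or if a joint passes its speed limit or range.

### The arm

A 7-joint arm with a two-finger parallel gripper is mounted at the origin on a cart in front of the work surface, level with it; the furniture and walls round the work are solid. World frame = base frame: x ahead of the robot, y to its left, z up, the work surface at z = 0. Lengths are in mm, angles in rad, forces in N, time in s.
With the tool pointing down it reaches from about 425 to 800 mm from the base axis. Payload 8.3 kg.
Tool frame: the origin (TCP) lies at the very end of the fingers, on their centre line; the grasp point (between the pads) lies 19 mm behind it; z points along the fingers, y is the line along which they close (so a half turn about z gives the same grasp; the last joint's range is limited). The gripper opens to 85 mm and grips with 20 to 120 N. Pads are 22 mm wide; open, the fingers measure 114 mm over their backs; the gripper's body (76 mm by 85 mm) begins 54 mm behind the grasp point. The pads swing forward as they close: fully open they stand 13 mm farther back than shut.
Start: joints at [-1.238, 0.383, 0.016, 1.37, -0.006, 1.388, -0.046], TCP at [240.912, 576.682, 194.079] pointing down, gripper open.
Joint ranges: [-2.95, 2.95], [-0.25, 2.06], [-1.52, 1.56], [0.18, 2.33], [-1.44, 4.58], [0.02, 2.06], [-3.01, 3.01]. Speed limits (rad/s): [2.39, 2.39, 3.01, 3.01, 3.14, 3.14, 3.14].

### API

Orientations are given as [roll, pitch, yaw] about the fixed x, y, z axes, in that order (R = Rz(yaw) Ry(pitch) Rx(roll)).
In Python, from station import r gives the robot as it stands. Calls block until the motion is done:
- r.move_to(position, orientation): joint-space move of the TCP to a pose.
- r.move_l(position, attitude=None, feed=150, threshold=None): straight line of the TCP; attitude=None keeps the orientation; feed is the mean speed in mm/s. With threshold (N) it stops when the force on the tool has changed by that much, and returns True; else False.
- r.move_j(angles): joint-space move.
- r.gripper_to(opening, grip_force=None): finger opening in mm; grip_force is the grip in N (None keeps the last); returns when the fingers have stopped.
- r.pause(seconds).
- r.inverse_kinematics(position, orientation): joint angles nearest the present ones, or None.
- r.get_image(name): name is "scene" or "top" or "wrist"; returns (picture, depth): 420x560x3 uint8, blue, green, red; 420x560 float32, mm along the optical axis (not along the pixel's ray), 0 where there is no reading.
- r.camera_info(name): a dict with "fx", "fy", "cx", "cy" (pixels), "distortion" ([k1, k2, p1, p2, k3] as OpenCV has them; the pictures are not rectified), "rvec" (rotation vector, rad) and "tvec" (3), from world to camera coordinates, as OpenCV has them. Camera axes: x right, y down, z forward; pixel columns grow to the right and rows downward; lengths in mm; the calibration is good to about 2 mm. A picture is of the moment at which its call begins: read the wrist's pose just before it. camera_info takes no time and is no camera call; for the wrist camera it gives the pose at the moment of the call.
A pose or a line that the arm cannot do raises r.PlanningError and nothing moves.
- r.close_job(): hands the job in; it is judged then, once.
Readings, each from a call of its own:
- r.get_time(): time.
- r.get_q(): joint angles.
- r.get_qvel(): joint speeds.
- r.get_effort(): joint torques, N m.
- r.get_ee_pos(): TCP position.
- r.get_eef_rot(): TCP orientation.
- r.get_contact_force(): force on the tool from outside, world axes, zero at the start.
- r.get_moment(): the same for the moment, N m.
- r.get_gripper_width(): finger opening in mm.
- r.get_finger_force(): force on a finger pad.
Only numpy, scipy, OpenCV 4.12 (cv2) and the standard library are available. Lean on these libraries where they do the work, as an engineer would, in place of code of your own. Each camera call takes 0.05 s, during which the arm holds its last target. There are 200 camera calls.

## Working session

There is one attempt and no reset: what is moved stays moved. The work goes in short steps, each a Python script; the robot and the scene stay as the last script left them, time stands still between calls to the robot, and variables do not carry over. Pictures are saved under pics/ and viewed, at most 10 in all, crops included, and the job is handed in when it is done.

```bash
ls; mkdir -p pics; python3 - <<'E'
from station import r
import cv2,numpy as np
for n in("scene","top"):
    p,d=r.get_image(n); cv2.imwrite(f"pics/{n}0.png",p); np.savez(f"{n}0.npz",p=p,d=d)
    i=r.camera_info(n); print(n,{k:np.round(v,4).tolist() for k,v in i.items()})
print(r.get_time(),r.get_eef_rot(),r.get_gripper_width())
E
```

```text
pics
scene {'fx': 477.2105, 'fy': 477.2105, 'cx': 273.1102, 'cy': 214.8094, 'distortion': [0.0225, 0.0, 0.0, 0.0, 0.0], 'rvec': [2.1003, -0.6549, 0.3756], 'tvec': [-477.2396, 261.688, 845.1971]}
top {'fx': 410.5268, 'fy': 410.5268, 'cx': 274.8442, 'cy': 203.0892, 'distortion': [-0.0829, 0.0, 0.0, 0.0, 0.0], 'rvec': [2.1837, -2.222, 0.0937], 'tvec': [-27.3151, 554.0808, 924.8595]}
0.1 [-3.13982008e+00  2.45591146e-05  2.74596099e+00] 85.69065349724394
```

View pics/scene0.png

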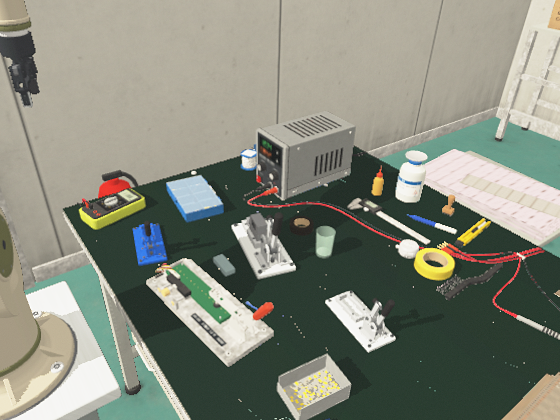

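View pics/top0.png

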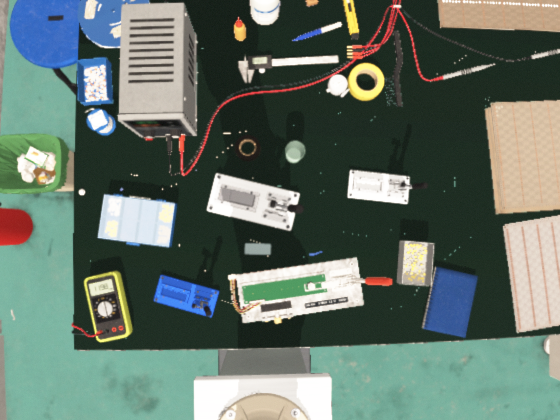

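Candidates in the top image: blue fixture (187,295), aluminium fixture with the grey stepped block (253,200), smaller aluminium one (378,186), and long board jig with red handle (298,287). The larger non-blue one is at (253,200), with the tumbler (295,152), tape roll (248,148) and abrasive block (258,249) beside it. I'll check this in a close crop and measure it by depth.

```bash
cat > h.py <<'E'
import numpy as np,cv2
from station import r
def cloud(info,d):
    h,w=d.shape; u,v=np.meshgrid(np.arange(w),np.arange(h))
    K=np.array([[info["fx"],0,info["cx"]],[0,info["fy"],info["cy"]],[0,0,1]])
    n=cv2.undistortPoints(np.stack([u,v],-1).reshape(-1,1,2).astype(float),K,np.array(info["distortion"])).reshape(h,w,2)
    c=np.dstack([n*d[...,None],d]); R=cv2.Rodrigues(np.array(info["rvec"],float))[0]
    W=(c-np.array(info["tvec"]).reshape(3))@R
    W[d<=0]=np.nan
    return W
def project(info,P):
    K=np.array([[info["fx"],0,info["cx"]],[0,info["fy"],info["cy"]],[0,0,1]])
    return cv2.projectPoints(np.array(P,float).reshape(-1,1,3),np.array(info["rvec"],float),np.array(info["tvec"],float),K,np.array(info["distortion"]))[0].reshape(-1,2)
E
python3 - <<'E'
from h import *
a=np.load("top0.npz");W=cloud(r.camera_info("top"),a["d"])
for n,(u,v) in dict(table=(350,230),tumbler=(295,152),tape=(243,142),block=(258,249),psu=(158,70),psufront=(158,130)).items(): print(n,W[v,u].round(1))
S=W[165:238,195:312].reshape(-1,3)
S=S[~np.isnan(S[:,0])]
print(np.histogram(S[:,2],bins=np.arange(-10,140,4)))
m=(S[:,2]>6)&(S[:,2]<70)
rect=cv2.minAreaRect(S[m][:,:2].astype(np.float32));print(rect,cv2.boxPoints(rect))
c=cv2.resize(a["p"][140:260,190:330],None,fx=5,fy=5,interpolation=cv2.INTER_CUBIC)
cv2.imwrite("pics/crop1.png",c)
E
```

```text
table [ 488.4 -212.7   -1. ]
tumbler [673.  -86.5   8.4]
tape [698.2  34.7   8.8]
block [449.2   3.4  14.3]
psu [813.2 194.2 166.5]
psufront [715.4 218.1  69.5]
(array([   1, 1024, 3747,  334,  409, 1336,  348,   47,   87,  296,   27,
          9,   93,   50,    5,   20,   21,   40,  102,  236,   36,    2,
          1,    2,    1,    2,    3,    2,    0,    6,   18,   45,   32,
         20,    1,    7,    5]), array([-10,  -6,  -2,   2,   6,  10,  14,  18,  22,  26,  30,  34,  38,
        42,  46,  50,  54,  58,  62,  66,  70,  74,  78,  82,  86,  90,
        94,  98, 102, 106, 110, 114, 118, 122, 126, 130, 134, 138]))
((557.4893188476562, 14.515899658203125), (200.08132934570312, 89.9445571899414), 75.2850570678711) [[488.58072 -70.82017]
 [575.5752  -93.667  ]
 [626.39795  99.85197]
 [539.40344 122.6988 ]]
```

View pics/crop1.png

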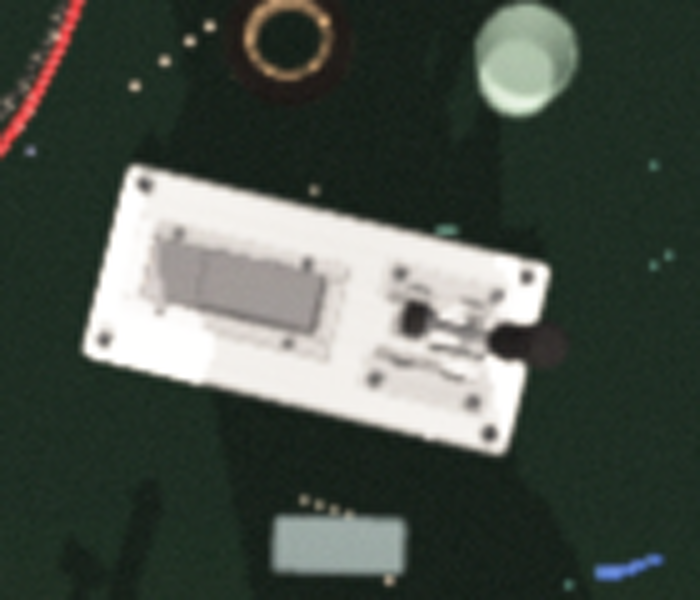

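The crop confirms it: the fixture has its tall part next to the clamp, low end at the left (crop 175,270), and the open lever at crop (530,345). The base fits 200.1 x 89.9 mm. Next I'll check reach for both yaws, then look from above with the wrist camera.

```bash
cat >> h.py <<'E'
import json,os
F=json.load(open("F.json")) if os.path.exists("F.json") else dict(o=[567.1,51.3],yaw=float(np.arctan2(-.967,-.254)))
def fx(x,y,z):
    c,s=np.cos(F["yaw"]),np.sin(F["yaw"]); return [F["o"][0]+c*x-s*y,F["o"][1]+s*x+c*y,z]
def tool(k=0): # pointing down, tool x along fixture x (k=0) or -x (k=1)
    return [np.pi,0,float((F["yaw"]+np.pi*k+np.pi)%(2*np.pi)-np.pi)]
E
python3 - <<'E'
from h import *
print(F["yaw"])
for k in(0,1):
  for p in (fx(14,0,37),fx(14,0,260),fx(-40,0,120),fx(-14,0,37),fx(195,0,120),fx(195,0,40)):
    q=r.inverse_kinematics(p,tool(k)); print(k,np.round(p),None if q is None else np.round(q,2))
i=r.camera_info("wrist");R=cv2.Rodrigues(np.array(i["rvec"],float))[0]
cam=-R.T@np.array(i["tvec"]).ravel()
Rt=lambda y:np.array([[np.cos(y),np.sin(y),0],[np.sin(y),-np.cos(y),0],[0,0,-1]])
T=Rt(r.get_eef_rot()[2])
print("cam in tool",T.T@(cam-r.get_ee_pos()),"axes",(T.T@R.T).round(2).tolist(),i["fx"])
E
```

```text
-1.827661863312072
0 [564.  38.  37.] [-0.34  0.39  0.28  1.75 -0.12  1.02  2.86]
0 [564.  38. 260.] [-0.45  0.24  0.4   1.44 -0.09  1.49  2.84]
0 [577.  90. 120.] [-0.39  0.34  0.23  1.6  -0.08  1.2   2.74]
0 [571.  65.  37.] [-0.35  0.41  0.22  1.72 -0.1   1.03  2.8 ]
0 [ 518. -137.  120.] [-0.79  0.58  1.37  1.76 -0.59  1.3  -2.68]
0 [ 518. -137.   40.] [-0.75  0.76  1.36  1.85 -0.79  1.23 -2.54]
1 [564.  38.  37.] [-0.59  0.43  0.59  1.76 -0.27  1.04 -0.16]
1 [564.  38. 260.] [-0.65  0.26  0.67  1.45 -0.16  1.49 -0.25]
1 [577.  90. 120.] [-0.66  0.38  0.58  1.62 -0.22  1.21 -0.29]
1 [571.  65.  37.] [-0.61  0.45  0.56  1.73 -0.27  1.04 -0.21]
1 [ 518. -137.  120.] [-0.57  0.34  0.95  1.76 -0.3   1.2   0.21]
1 [ 518. -137.   40.] [-0.55  0.47  0.96  1.84 -0.44  1.06  0.32]
cam in tool [  84.70765946   -1.04783585 -178.9129381 ] axes [[0.0, -0.95, -0.33], [1.0, 0.0, -0.0], [0.0, -0.33, 0.95]] 316.7215621951178
```

```bash
python3 - <<'E'
from h import *
r.move_to(fx(0,0,180),tool(1)); r.pause(0.15)
i=r.camera_info("wrist");p,d=r.get_image("wrist");cv2.imwrite("pics/w1.png",p);np.savez("w1.npz",p=p,d=d,i=np.array(json.dumps({k:np.array(v).tolist() for k,v in i.items()})))
print(r.get_time(),r.get_ee_pos(),r.get_eef_rot())
W=cloud(i,d).reshape(-1,3);W=W[~np.isnan(W[:,0])]
c,s=np.cos(F["yaw"]),np.sin(F["yaw"])
D=W[:,:2]-F["o"];L=np.c_[c*D[:,0]+s*D[:,1],-s*D[:,0]+c*D[:,1],W[:,2]]
np.save("L1.npy",L)
near=L[(abs(L[:,1])<60)&(L[:,0]>-80)&(L[:,0]<160)]
print("hist",np.histogram(near[:,2],bins=np.arange(-6,80,2))[0])
for lo,hi in((8,15),(25,31),(39,46),(64,72)):
    m=near[(near[:,2]>lo)&(near[:,2]<hi)&(near[:,0]<(60 if lo>20 else 160))]
    print(lo,hi,len(m),cv2.minAreaRect(m[:,:2].astype(np.float32)),np.percentile(m,[1,50,99],axis=0).round(1).tolist())
E
```

```text
2.5083 [567.05433987  52.11922929 179.91365058] [-3.14140572e+00  1.03482495e-05  1.31539597e+00]
hist [   0  307 5157 1059    1   52   37  522 5056  996  850  243  107   21
   24  136 1165  239   13   14   19   21   55  596  110   20   56   20
   24   31   40   51  100  130  107  183 1194  181   73   26    8   11]
8 15 6888 ((39.56343460083008, 1.3687248229980469), (198.65199279785156, 89.94764709472656), 0.15834487974643707) [[-59.5, -42.9, 8.9], [25.9, 1.4, 11.2], [135.4, 45.5, 14.9]]
25 31 1508 ((1.6389427185058594, 1.226043701171875), (99.23733520507812, 44.94047927856445), 0.11413370072841644) [[-47.8, -21.1, 25.3], [-11.4, 2.7, 27.2], [49.5, 23.5, 29.3]]
39 46 731 ((-23.46181297302246, 0.2254953384399414), (28.672771453857422, 25.361419677734375), 0.9115754961967468) [[-37.6, -12.4, 39.4], [-23.7, 0.7, 41.2], [-9.6, 13.0, 43.7]]
64 72 1342 ((15.757646560668945, 0.572230339050293), (51.772377014160156, 25.904813766479492), 1.0176546573638916) [[-9.8, -11.9, 64.5], [14.4, 0.8, 67.1], [40.9, 13.7, 68.6]]
```

View pics/w1.png

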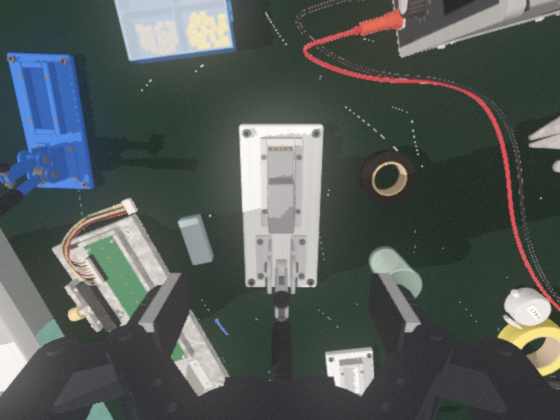

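The wrist view shows the fixture at (281,205), with the cartridge's brass-strip low end at (280,150) far from the clamp. Pocket ring and base agree, about 1.6 mm from the top-camera estimate. I'll use the mean, then grip, lift, turn and look again over the pocket.

```bash
python3 - <<'E'
from h import *
o=fx(0.9,0.8,0)[:2]; json.dump(dict(o=o,yaw=F["yaw"]+0.0015),open("F.json","w")); F.update(o=o,yaw=F["yaw"]+0.0015)
r.gripper_to(60)
r.move_l(fx(14,0,80),tool(1),feed=150)
print("touch",r.move_l(fx(14,0,37),feed=80,threshold=10))
f0=np.array(r.get_contact_force())
r.gripper_to(20,grip_force=60)
print("w",r.get_gripper_width(),r.get_finger_force(),"df",(np.array(r.get_contact_force())-f0).round(1),r.get_time())
r.move_l(fx(14,0,60),feed=60); print((np.array(r.get_contact_force())-f0).round(1))
r.move_l(fx(0,0,125),feed=150)
r.move_to(fx(-30,0,130),tool(0)); print(r.get_q(),r.get_time())
r.move_l(fx(-14,0,72),tool(0),feed=120); r.pause(0.2)
i=r.camera_info("wrist");p,d=r.get_image("wrist");cv2.imwrite("pics/w2.png",p)
print(r.get_time(),r.get_ee_pos(),r.get_gripper_width())
np.savez("w2.npz",W=cloud(i,d),p=p)
E
```

```text
touch False
w 20.144565686847795 0.0 df [ 0.   0.8 -1.3] 4.8667
[-0.6  0.1 -0.4]
[-0.2663314   0.32543646  0.09382931  1.59539397 -0.03180726  1.2225756
  2.71905892] 8.4833
9.3833 [571.77545369  64.14000157  72.84408883] 19.97065780625577
```

View pics/w2.png

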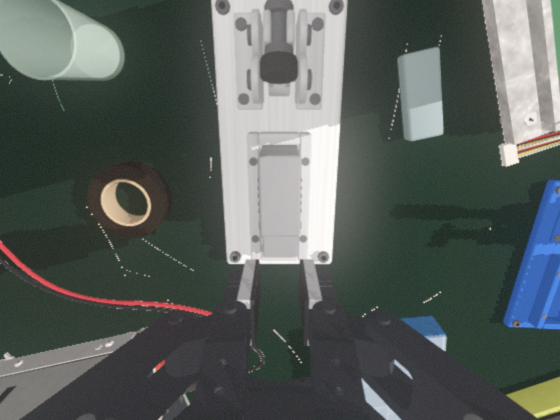

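The gripper missed: it closed to 20 mm with zero force, and the cartridge is still in the pocket at (280,200). I'll check the geometry from the depth data before retrying.

```bash
python3 - <<'E'
from h import *
a=np.load("w2.npz");W=a["W"]
c,s=np.cos(F["yaw"]),np.sin(F["yaw"])
D=W[...,:2]-F["o"];L=np.dstack([c*D[...,0]+s*D[...,1],-s*D[...,0]+c*D[...,1],W[...,2]])
for v in range(130,330,8): print(v,"c280",L[v,280].round(0),"fL",L[v,240].round(0),"fR",L[v,315].round(0))
near=L.reshape(-1,3); near=near[(abs(near[:,1])<30)&(near[:,0]>-60)&(near[:,0]<60)]
for lo,hi in((25,31),(39,46),(64,72)):
    m=near[(near[:,2]>lo)&(near[:,2]<hi)]
    if len(m)>20: print(lo,hi,len(m),cv2.minAreaRect(m[:,:2].astype(np.float32)))
print(r.get_ee_pos(),fx(-14,0,72),r.get_eef_rot(),tool(0),r.get_gripper_width(),r.get_finger_force())
cv2.imwrite("pics/w2c.png",cv2.resize(a["p"][120:330,200:360],None,fx=3.5,fy=2.8))
E
```

```text
130 c280 [51. -1. 11.] fL [51. 29. 12.] fR [ 50. -27.   9.]
138 c280 [47. -1. 27.] fL [45. 29. 12.] fR [ 45. -27.  12.]
146 c280 [41. -1. 28.] fL [39. 29. 11.] fR [ 39. -27.  11.]
154 c280 [41. -1. 62.] fL [33. 29. 11.] fR [ 33. -27.  11.]
162 c280 [37. -1. 67.] fL [27. 30. 11.] fR [ 27. -28.  11.]
170 c280 [32. -1. 68.] fL [21. 30. 12.] fR [ 21. -28.  11.]
178 c280 [27. -1. 67.] fL [14. 30. 10.] fR [ 15. -28.  12.]
186 c280 [23. -1. 69.] fL [ 8. 30. 11.] fR [  8. -28.  10.]
194 c280 [17. -1. 67.] fL [ 1. 31. 11.] fR [  2. -29.  12.]
202 c280 [12. -1. 67.] fL [-5. 31. 12.] fR [ -5. -29.  12.]
210 c280 [ 7. -1. 66.] fL [-12.  31.  11.] fR [-12. -29.  12.]
218 c280 [ 2. -1. 67.] fL [-18.  31.  12.] fR [-19. -29.  11.]
226 c280 [-3. -1. 67.] fL [-25.  32.  12.] fR [-26. -30.  11.]
234 c280 [-9. -1. 67.] fL [-33.  32.  11.] fR [-33. -30.  11.]
242 c280 [-26.  -1.  41.] fL [-40.  32.  11.] fR [-40. -30.  11.]
250 c280 [-33.  -1.  41.] fL [-47.  32.  12.] fR [-47. -30.  12.]
258 c280 [-47.  -1.  27.] fL [-53.  32.  15.] fR [-55. -31.  11.]
266 c280 [-70.  -1.  -2.] fL [-70.  35.  -3.] fR [
[... 360 characters left out ...]
 [-121.   -1.   -1.] fL [ -1.  14. 156.] fR [ -1. -13. 157.]
322 c280 [-130.   -1.   -0.] fL [ -1.  13. 161.] fR [ -2. -13. 160.]
25 31 3057 ((0.4434700012207031, -0.44244956970214844), (98.94039916992188, 45.04608154296875), 0.07895388454198837)
39 46 768 ((1.1179046630859375, -0.9159946441650391), (80.36149597167969, 25.301292419433594), 0.17152796685695648)
64 72 3437 ((15.145304679870605, -0.508702278137207), (52.205936431884766, 26.46673011779785), 0.22690275311470032)
[571.77545369  64.14000157  72.84408883] [np.float64(571.181495182032), np.float64(63.77228228680078), 72] [-3.14026584e+00  7.30611088e-04 -1.82581592e+00] [3.141592653589793, 0, -1.826161863312072] 19.97065780625577 0.0
```

View pics/w2c.png

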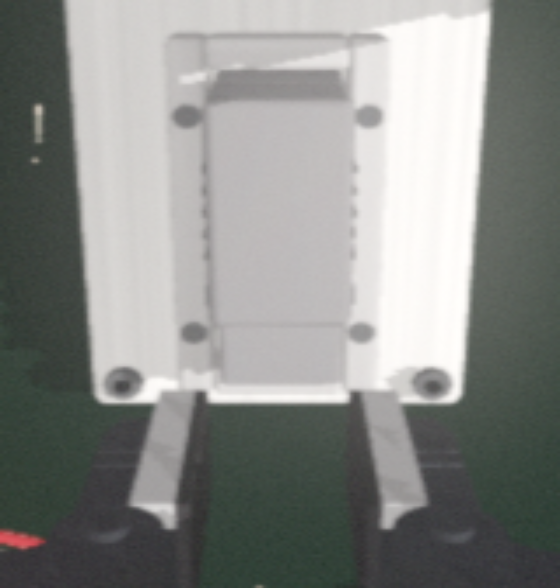

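```bash
python3 - <<'E'
from h import *
a=np.load("w1.npz");i=json.loads(str(a["i"]));W1=cloud(i,a["d"]);W2=np.load("w2.npz")["W"]
for n,W,z,e in(("w1",W1,179.9,(567.05,52.12)),("w2",W2,72.84,(571.78,64.14))):
    m=(W[...,2]>z-15)&(np.hypot(W[...,0]-e[0],W[...,1]-e[1])<90)&(np.arange(420)[:,None]>255)
    v,u=np.nonzero(m); P=W[m]; k=np.argsort(P[:,2])[:4000:150]
    print(n,len(P)); print(np.c_[u,v,P-[*e,z]][k].round(0).astype(int).tolist())
E
```

```text
w1 38649
[[370, 289, 41, -12, 49], [181, 273, -42, 20, 52], [188, 312, -45, 1, 54], [376, 277, 43, -2, 56], [175, 278, -43, 21, 57], [183, 293, -41, 14, 59], [391, 281, 48, -3, 60], [177, 281, -40, 21, 61], [375, 324, 38, -21, 62], [147, 293, -54, 20, 63], [173, 286, -41, 21, 64], [392, 287, 47, -2, 65], [179, 314, -43, 9, 66], [179, 316, -42, 8, 67], [175, 303, -41, 15, 68], [396, 292, 47, -2, 69], [142, 302, -53, 20, 70], [385, 315, 41, -10, 71], [398, 296, 47, -2, 72], [157, 298, -45, 22, 73], [401, 299, 48, -2, 73], [172, 323, -42, 10, 74], [393, 302, 44, -1, 75], [173, 346, -45, 1, 76], [402, 304, 47, -2, 77], [424, 315, 54, -8, 77], [166, 309, -40, 20, 78]]
w2 38555
[[260, 276, 9, -2, 35], [302, 263, -14, -8, 43], [300, 292, -10, 6, 46], [235, 274, 17, -13, 48], [231, 277, 19, -13, 50], [235, 279, 17, -13, 52], [301, 305, -10, 7, 54], [326, 284, -23, -2, 56], [236, 285, 15, -13, 57], [302, 305, -11, 3, 59], [243, 283, 11, -15, 61], [308, 284, -16, -8, 62], [247, 286, 9, -15, 64], [236, 296, 14, -12, 66], [307, 290, -15, -9, 67], [244, 292, 10, -15, 69], [304, 317, -11, 1, 71], [306, 315, -12, -1, 73], [305, 333, -10, 7, 73], [319, 299, -19, -8, 74], [309, 314, -14, -3, 74], [324, 302, -21, -8, 76], [322, 304, -20, -8, 78], [317, 306, -18, -9, 79], [350, 318, -29, -1, 80], [233, 306, 12, -18, 81], [352, 321, -29, -1, 81]]
```

The depth explains it. The real fingertips sit about 38 mm behind the stated TCP at this opening (about 49 mm when fully open), so the fingers closed above the block. I'll compensate with a 38 mm tip offset, averaging the two wrist views for the fixture centre, and re-grip with guarded motion.

```bash
cat >> h.py <<'E'
def loc(p):
    c,s=np.cos(F["yaw"]),np.sin(F["yaw"]);d=np.array(p[:2])-F["o"]
    return np.round([c*d[0]+s*d[1],-s*d[0]+c*d[1],p[2]],2)
TIP=38 # real fingertips are this far above the reported TCP at ~26 mm opening
E
python3 - <<'E'
from h import *
F["o"]=fx(0.6,0,0)[:2];F["yaw"]+=0.001;json.dump(dict(o=[float(x) for x in F["o"]],yaw=float(F["yaw"])),open("F.json","w"))
for z in(-1,): print([r.inverse_kinematics(fx(x,0,z),tool(k)) is not None for x,k in((14,1),(-14,0))])
r.gripper_to(60)
r.move_l(fx(-10,0,105),feed=200)
r.move_to(fx(14,0,75),tool(1)); print(r.get_time(),loc(r.get_ee_pos()))
t=r.move_l(fx(14,0,37-TIP),feed=70,threshold=8)
print("touch",t,loc(r.get_ee_pos()),r.get_time())
if not t:
    f0=np.array(r.get_contact_force())
    r.gripper_to(15,grip_force=60)
    print("w",r.get_gripper_width(),r.get_finger_force(),"df",(np.array(r.get_contact_force())-f0).round(1),loc(r.get_ee_pos()),r.get_time())
E
```

```text
[True, True]
12.6417 [13.98 -0.09 74.88]
touch False [13.88  0.46 -0.47] 13.875
w 25.074608730257786 59.39066994935274 df [-0.9  1.3  4.1] [13.8   0.38 -0.52] 14.275
```

Gripped now: 25 mm wide at 59 N. Next: lift, turn, and look just above the pocket.

```bash
python3 - <<'E'
from h import *
f0=np.array(r.get_contact_force())
r.move_l(fx(13.8,0.2,28),feed=70); print((np.array(r.get_contact_force())-f0).round(1),r.get_gripper_width())
r.move_l(fx(-20,0,85),feed=150)
r.move_to(fx(-35,0,90),tool(0)); print(r.get_time(),r.get_gripper_width())
r.move_l(fx(-13.5,0,32),tool(0),feed=120); r.pause(0.3)
E=r.get_ee_pos();i=r.camera_info("wrist");p,d=r.get_image("wrist");cv2.imwrite("pics/w3.png",p)
print(r.get_time(),loc(E),r.get_eef_rot(),tool(0),r.get_gripper_width(),r.get_finger_force())
W=cloud(i,d);np.savez("w3.npz",W=W,p=p)
c,s=np.cos(F["yaw"]),np.sin(F["yaw"]);D=W[...,:2]-F["o"]
L=np.dstack([c*D[...,0]+s*D[...,1],-s*D[...,0]+c*D[...,1],W[...,2]]).reshape(-1,3)
L=L[(abs(L[:,1])<32)&(L[:,0]>-70)&(L[:,0]<62)]
print(np.histogram(L[:,2],bins=np.arange(20,110,3)))
for lo,hi,w in((25,31,32),(69,77,18),(95,103,18)):
    m=L[(L[:,2]>lo)&(L[:,2]<hi)&(abs(L[:,1])<w)]
    if len(m)>20: print(lo,hi,len(m),cv2.minAreaRect(m[:,:2].astype(np.float32)),m.min(0),m.max(0),np.median(m,0))
E
```

```text
[ 0.8 -0.3 -5.6] 25.044609100626744
17.9167 25.204286246528767
18.9333 [-13.96   0.34  32.62] [-3.14083620e+00  3.67391269e-04 -1.82487741e+00] [3.141592653589793, 0, -1.825161863312072] 25.163546755018565 59.486758494749665
(array([  77,  240, 2476,   16,    0,    0,    0,    0,    0,    5,   56,
         31,   60,   59,   63,   62,  117, 1185, 2428,  276,  280,  329,
        349,  359,  413,  436, 6253,  669,  595]), array([ 20,  23,  26,  29,  32,  35,  38,  41,  44,  47,  50,  53,  56,
        59,  62,  65,  68,  71,  74,  77,  80,  83,  86,  89,  92,  95,
        98, 101, 104, 107]))
25 31 2702 ((11.442070007324219, -0.4054241180419922), (45.05494689941406, 75.70619201660156), 89.87938690185547) [-26.45836352 -22.92318758  25.00325094] [49.31559279 22.11000335 29.67185013] [34.77096284  2.98157341 27.04513254]
69 77 3656 ((20.306747436523438, -0.1274261474609375), (35.86451721191406, 45.14773941040039), 89.8384780883789) [ -2.31440364 -17.99774938  69.0171369 ] [42.882132   17.86622268 76.98560929] [28.74428268 -0.9757982  74.26475702]
95 103 6973 ((-11.651521682739258, -0.08536720275878906), (53.041568756103516, 35.95853805541992), 0.5400122404098511) [-38.24463852 -17.97078501  95.01487517] [ 14.9122509   17.98643024 102.97766845] [ -6.55744037  -0.62680041 100.17148031]
```

View pics/w3.png

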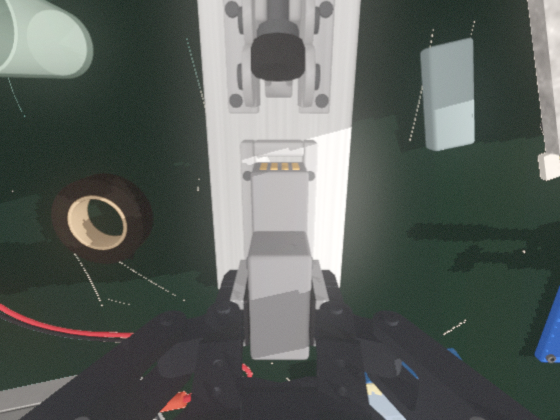

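The low end with the brass strips (280,167) now faces the clamp, and the block is held level above the pocket. I'll pin down the along-pocket offset using centre-line profiles from this same picture.

```bash
python3 - <<'E'
from h import *
W=np.load("w3.npz")["W"]
c,s=np.cos(F["yaw"]),np.sin(F["yaw"]);D=W[...,:2]-F["o"]
L=np.dstack([c*D[...,0]+s*D[...,1],-s*D[...,0]+c*D[...,1],W[...,2]])
m=np.nanmedian(L[:,268:293],axis=1)
for v in list(range(134,180,2))+list(range(226,244,2))+list(range(344,364,2)): print(v,m[v].round(1).tolist(),end=" ")
print()
# lateral: ledge rows 185-225, tall rows 250-260; walls' rows 150-160
for a,b,lo,hi in((185,225,70,78),(242,262,97,103),(144,165,25,31)):
    P=L[a:b].reshape(-1,3);P=P[(P[:,2]>lo)&(P[:,2]<hi)&(abs(P[:,1])<26)]
    print(np.percentile(P[:,1],[1,99]).round(2),len(P))
for v in (150,200,250): print(v,[(u,L[v,u,1].round(1),L[v,u,2].round(0)) for u in (list(range(240,256,2))+list(range(304,320,2)))])
E
```

```text
134 [52.2, -1.1, 11.1] 136 [51.0, -1.1, 10.9] 138 [49.8, -1.1, 11.3] 140 [49.2, -1.1, 16.3] 142 [49.1, -1.0, 25.5] 144 [48.1, -1.0, 26.7] 146 [47.0, -0.8, 27.2] 148 [45.8, -1.1, 26.8] 150 [44.8, -1.1, 27.2] 152 [43.6, -1.1, 27.2] 154 [42.5, -1.1, 27.2] 156 [38.7, -1.1, 11.3] 158 [37.4, -1.1, 11.2] 160 [36.1, -1.1, 11.0] 162 [42.1, -1.0, 50.6] 164 [42.5, -1.0, 58.3] 166 [42.5, -0.8, 63.6] 168 [42.6, -1.2, 68.4] 170 [42.1, -1.0, 70.5] 172 [41.8, -1.0, 73.6] 174 [41.1, -1.0, 74.3] 176 [40.2, -1.0, 74.2] 178 [39.3, -1.0, 74.4] 226 [16.4, -1.0, 74.2] 228 [15.5, -1.0, 74.4] 230 [14.3, -1.0, 74.1] 232 [14.0, -1.0, 75.8] 234 [13.9, -1.0, 78.0] 236 [14.1, -1.0, 80.5] 238 [14.2, -1.0, 82.9] 240 [14.2, -1.0, 85.1] 242 [14.0, -1.0, 86.9] 344 [-28.3, -1.1, 100.3] 346 [-29.4, -1.1, 100.3] 348 [-30.7, -1.1, 100.1] 350 [-31.6, -1.1, 100.3] 352 [-32.7, -1.1, 100.2] 354 [-34.0, -1.1, 100.0] 356 [-34.9, -1.1, 100.3] 358 [-36.2, -1.1, 100.1] 360 [-135.9, -1.5, -0.9] 362 [-138.3, -1.5, -1.2] 
[-13.51  11.86] 2253
[-13.31  11.52] 562
[-22.4   21.58] 1162
150 [(240, np.float64(24.1), np.float64(11.0)), (24
[... 1347 characters left out ...]
))]
250 [(240, np.float64(26.8), np.float64(11.0)), (242, np.float64(25.3), np.float64(11.0)), (244, np.float64(24.1), np.float64(10.0)), (246, np.float64(20.8), np.float64(26.0)), (248, np.float64(19.5), np.float64(27.0)), (250, np.float64(11.3), np.float64(94.0)), (252, np.float64(10.4), np.float64(95.0)), (254, np.float64(9.7), np.float64(94.0)), (304, np.float64(-10.7), np.float64(95.0)), (306, np.float64(-11.6), np.float64(94.0)), (308, np.float64(-12.5), np.float64(94.0)), (310, np.float64(nan), np.float64(nan)), (312, np.float64(-21.8), np.float64(27.0)), (314, np.float64(-25.1), np.float64(11.0)), (316, np.float64(-26.4), np.float64(11.0)), (318, np.float64(-27.8), np.float64(11.0))]
```

In this view the pocket is centred at about 0 and the cartridge at x +2.3, y -0.45 mm; the top camera's estimate agrees. I'll shift by that and insert with a guarded descent.

```bash
python3 - <<'E'
from h import *
r.move_l(fx(-15.8,0.45,22),feed=60); r.pause(0.1); print(loc(r.get_ee_pos()))
f0=np.array(r.get_contact_force())
t=r.move_l(fx(-15.8,0.45,-2.0),feed=30,threshold=12)
print(t,loc(r.get_ee_pos()),(np.array(r.get_contact_force())-f0).round(1),r.get_moment(),r.get_time(),r.get_gripper_width())
E
```

```text
[-15.76   0.37  21.84]
True [-15.63   0.09  -0.53] [-0.8 -0.2  7. ] [-0.0337257   0.08563138 -0.03297634] 20.0667 25.385408899810564
```

It stopped at z -0.53, exactly the original seated height. Now I'll release, back off and verify the seating by depth.

```bash
python3 - <<'E'
from h import *
r.gripper_to(50); r.move_l(fx(-15.8,0.45,72),feed=150); r.pause(0.1)
i=r.camera_info("wrist");p,d=r.get_image("wrist");cv2.imwrite("pics/w4.png",p);W=cloud(i,d)
c,s=np.cos(F["yaw"]),np.sin(F["yaw"]);D=W[...,:2]-F["o"]
L=np.dstack([c*D[...,0]+s*D[...,1],-s*D[...,0]+c*D[...,1],W[...,2]]).reshape(-1,3)
L=L[(abs(L[:,1])<30)&(L[:,0]>-60)&(L[:,0]<60)]
for lo,hi in((25,31),(39,44),(64,72)):
    m=L[(L[:,2]>lo)&(L[:,2]<hi)]
    print(lo,hi,len(m),cv2.minAreaRect(m[:,:2].astype(np.float32)),np.median(m,0).round(1))
print(r.get_time(),r.get_gripper_width())
cur=None
for k in(0,1):
  print(k,[None if q is None else np.round(q,2).tolist() for q in (r.inverse_kinematics(fx(106+90*np.cos(1.3-a),0,50+90*np.sin(1.3-a)-19-TIP+b),tool(k)) for a,b in((0,50),(0,0),(.6,0),(1.25,0)))])
E
```

```text
25 31 3006 ((-0.05435943603515625, -0.4591178894042969), (98.67805480957031, 45.035850524902344), 0.05390036851167679) [17.9  3.9 27.1]
39 44 1658 ((25.83224868774414, -1.1324758529663086), (25.942232131958008, 29.38491439819336), 89.99512481689453) [26.7 -0.9 41.1]
64 72 3082 ((-13.314123153686523, -1.4442577362060547), (51.86594009399414, 26.541667938232422), 0.6844265460968018) [-11.1  -1.5  67. ]
21.2167 49.873118705088324
0 [[0.0, 0.24, 0.09, 1.7, -0.02, 1.2, 2.99], [0.01, 0.29, 0.08, 1.76, -0.03, 1.09, 2.99], [0.34, 0.32, -0.2, 1.79, 0.07, 1.04, 2.99], [0.37, 0.39, -0.2, 1.84, 0.1, 0.92, 3.01]]
1 [[-0.9, 0.58, 1.37, 1.74, -0.59, 1.32, 0.34], [-0.88, 0.68, 1.36, 1.8, -0.7, 1.27, 0.42], [-0.79, 0.73, 1.36, 1.84, -0.77, 1.24, 0.55], [-0.73, 0.87, 1.35, 1.88, -0.92, 1.21, 0.69]]
```

View pics/w4.png

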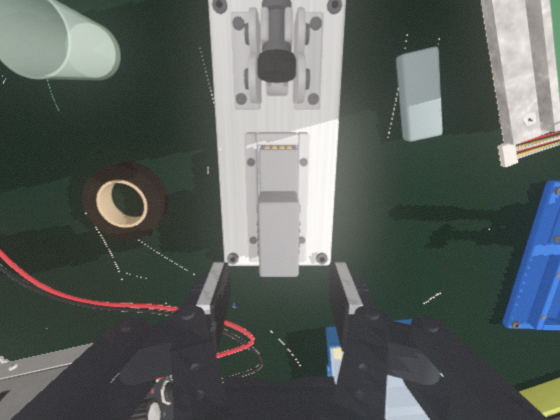

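The cartridge is seated: ledge strips at (278,147) toward the clamp, the ledge centred and at height 42 mm after the 0.8 mm depth bias, and level. Next is the lever: pinch it from above and follow its arc.

```bash
python3 - <<'E'
from h import *
def g(q,dz=0): return fx(104.8+90*np.cos(1.3-q),0.2,50+90*np.sin(1.3-q)-19-TIP+dz)
r.move_l(fx(-15.8,0.45,155),feed=200)
r.move_to(fx(30,0,165),tool(1)); print(r.get_time(),np.round(r.get_q(),2))
r.move_l(g(0,75),feed=200)
t=r.move_l(g(0),feed=90,threshold=8); print("touch",t,loc(r.get_ee_pos()),r.get_time())
if not t:
    r.gripper_to(8,grip_force=50); f0=np.array(r.get_contact_force())
    print("w",r.get_gripper_width(),r.get_finger_force())
    if r.get_gripper_width()>13:
        for q in (.1,.25,.4,.55,.7,.85,1.0,1.12,1.24):
            r.move_l(g(q),feed=80); f=np.array(r.get_contact_force())-f0
            print(q,loc(r.get_ee_pos()),f.round(1),round(r.get_gripper_width(),1),r.get_time())
E
```

```text
23.9917 [-1.04  0.59  1.37  1.64 -0.58  1.4   0.14]
touch False [129.05   0.64  80.24] 25.625
w 16.82702471208184 48.686737418174744
0.1 [136.7    0.77  77.38] [0.3 3.1 1.5] 16.3 26.275
0.25 [148.22   0.8   71.57] [-0.1  4.8  2.7] 17.0 26.5917
0.4 [159.31   0.78  64.02] [0.1 4.6 3.6] 16.6 26.9083
0.55 [169.     0.82  54.97] [-0.8  6.5  5.7] 16.6 27.225
0.7 [177.74   0.79  44.29] [-0.5  5.4  4.3] 16.7 27.5417
0.85 [184.84   0.76  32.53] [-0.1  3.9  2.3] 16.6 27.8583
1.0 [189.92   0.71  19.85] [ 2.4  3.3 -0.2] 16.8 28.175
1.12 [192.84   0.69   9.3 ] [ 3.   1.9 -2.3] 16.6 28.4583
1.24 [194.51   0.65  -1.6 ] [ 3.1  1.4 -3. ] 16.9 28.7417
```

The force profile matches the over-centre spring, with resistance peaking near 0.55 and reversing past 1.05. I'll release, retreat and check.

```bash
python3 - <<'E'
from h import *
r.gripper_to(45); p=r.get_ee_pos(); r.move_l([p[0],p[1],150],feed=180)
r.move_l(fx(60,0,190),feed=200); r.pause(0.2)
i=r.camera_info("wrist");p,d=r.get_image("wrist");cv2.imwrite("pics/w5.png",p);W=cloud(i,d)
c,s=np.cos(F["yaw"]),np.sin(F["yaw"]);D=W[...,:2]-F["o"]
L=np.dstack([c*D[...,0]+s*D[...,1],-s*D[...,0]+c*D[...,1],W[...,2]]).reshape(-1,3)
m=L[(abs(L[:,1])<8)&(L[:,0]>165)&(L[:,0]<215)&(L[:,2]>15)]
print("grip",len(m),[ (x,np.median(m[abs(m[:,0]-x)<3],0).round(1)) for x in(170,190,210)])
for x0,x1,lo,hi in((-60,60,25,31),(-60,20,64,72)):
    m=L[(abs(L[:,1])<30)&(L[:,0]>x0)&(L[:,0]<x1)&(L[:,2]>lo)&(L[:,2]<hi)]; print(cv2.minAreaRect(m[:,:2].astype(np.float32)),np.median(m,0).round(1))
print(r.get_time(),r.get_contact_force())
E
```

```text
grip 542 [(170, array([169.6,   0.4,  60.7])), (190, array([190. ,  -0.2,  61.1])), (210, array([ 2.101e+02, -2.000e-01,  6.220e+01]))]
((0.3960113525390625, 0.40659332275390625), (97.88199615478516, 44.952213287353516), 0.03870777413249016) [-6.5  3.3 27.2]
((-13.106369018554688, -0.3608741760253906), (51.55040740966797, 26.68330955505371), 0.13404864072799683) [-14.4  -0.9  67.1]
31.2167 [-0.13334542  0.1156944   0.24106765]
```

View pics/w5.png

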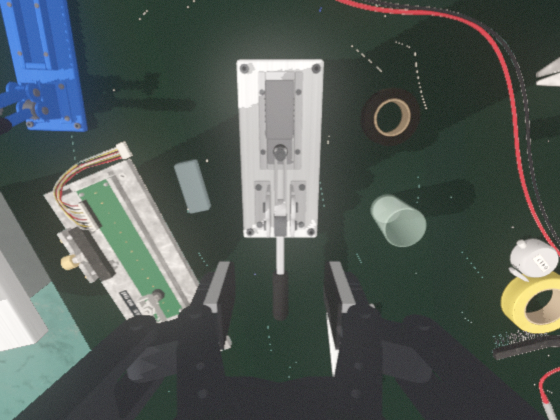

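The lever (280,290) lies about 3° above level, the foot (280,152) is on the ledge, the bystanders are undisturbed and the gripper is clear.

```bash
python3 -c "
from station import r
print(r.close_job())"
```

```text
the job is handed in; nothing more can be done
None
```

I turned the cartridge end for end and seated it in the pocket with its low ledge toward the clamp, snapped the lever shut on it, and handed the job in at about 31 s; the first grip missed and was redone, and the hand-in gave no verdict.

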